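Roll a pipe stub into the V of a tacking jig and clamp it

ROBOT

A 7-joint arm with a two-finger parallel gripper is mounted at the origin on the work surface; the furniture and walls round the work are solid. World frame = base frame: x ahead of the robot, y to its left, z up, the work surface at z = 0. Lengths are in m, angles in rad, forces in N, time in s.
With the tool pointing down it reaches from about 0.4 to 0.75 m from the base axis. Payload 19.5 kg.
Tool frame: the origin (TCP) lies midway between the tips of the shut fingers; the grasp point (between the pads) lies 19 mm behind it; y points along the fingers, x is the direction in which the jaws open and shut, and the axes are right-handed (so a half turn about y gives the same grasp; the last joint's range is limited). The gripper opens to 85 mm and grips with 20 to 120 N. Pads are 22 mm wide; open, the fingers measure 114 mm over their backs; the gripper's body (76 mm by 85 mm) begins 54 mm behind the grasp point. The pads swing forward as they close: fully open they stand 13 mm farther back than shut.
Start: joints at [1.275, 0.707, -0.028, 1.485, 0.022, 0.951, -0.075], TCP at [0.144, -0.557, 0.231] pointing down, gripper open.
Joint ranges: [-2.71, 2.71], [-0.32, 2.16], [-1.57, 1.52], [0, 2.45], [-1.46, 4.6], [0, 2.02], [-2.83, 2.83]. Speed limits (rad/s): [1.89, 1.89, 2.57, 2.57, 3.01, 3.01, 3.01].

INTERFACE

Orientations are given as a unit quaternion [w, x, y, z].
In Python, from station import move_ptp, servo_line, set_joints, open_jaws, close_gripper, hold, solve_ik, get_state, snapshot, camera_model, MotionError, sign_off, look_for gives the robot as it stands. The module is installed in compiled form; this text tells all that it offers. Calls block until the motion is done:
- move_ptp(position, orientation): joint-space move of the TCP to a pose.
- servo_line(position, frame=None, speed=0.15): straight line of the TCP; frame=None keeps the orientation; speed is the mean speed in m/s.
- set_joints(angles): joint-space move.
- open_jaws() and close_gripper(): open the fingers fully, or close them until they stop; the grip force is fixed at half the most.
- hold(seconds).
- solve_ik(position, orientation): joint angles nearest the present ones, or None.
- get_state(): the state.
- snapshot(name): name is "side" or "top"; returns the picture (420x560x3 uint8, blue, green, red); there is no depth.
- camera_model(name): a dict with "vertical_fov" (degrees; the focal length in pixels is half the picture's height over the tangent of half this angle, whatever the lens; pixels are square), "cx", "cy" (the principal point, pixels), "k1" (the pictures are not rectified: a ray, as slopes to the right and down, at radius r is drawn at 1 + k1 r^2 times it, then the intrinsics apply), "position" and "rotation" of the camera in the world. Camera axes: x right, y down, z forward; pixel columns grow to the right and rows downward; lengths in m; the calibration is good to about 2 mm. A picture is of the moment at which its call begins. camera_model takes no time and is no camera call.
A pose or a line that the arm cannot do raises MotionError and nothing moves.
- sign_off(): hands the job in, once; it reports no verdict.
Trained networks look in the newest picture that a camera, given by its name, has taken for a name from the list of things; names that differ only in an ending like _2 or _b are one class to them, and where a whole thing is asked for, a point or a joint stands for the part that bears it (a point fixed in the world has none). Each returns a list of dicts, best first, with "p" (0 to 1); they miss things now and then, are a little off and sometimes report something else, mostly with a low value. They report only what shows in the picture. A call takes as long as a camera call. They do not tell look-alikes from the thing itself.
- look_for(camera, thing): "xy" ([column, row] in pixels, amid what is visible of it).
The state is a dict: "clock": time; "joints": joint angles; "qd": joint speeds; "joint_efforts": joint torques, N m; "position": TCP position; "ee_rot": TCP orientation; "contact_force": force on the tool from outside, world axes, zero at the start; "torque": the same for the moment, N m; "grip_width": finger opening in m.
Only numpy, scipy, OpenCV 4.12 (cv2) and the standard library are available. Lean on these libraries where they do the work, as an engineer would, in place of code of your own. Each camera call takes 0.05 s, during which the arm holds its last target. There are 200 camera calls.

TASK

Get the short grey pipe stub ready for tack welding: roll it along the bench with your fingers, up the lead-in of the jig and into the V, slide it endwise along the V until it is up against the stop, and then push the red handle of the hold-down clamp fully down so that the pad holds the stub there. Push gently, with the fingers only: do not pinch the stub, pick it up or stand it on end, and leave the tools and offcuts round about where they lie.

Things in the scene. Friction and masses are not known exactly. Their poses are not given: they have to be found in the camera images.
- jig: Steel tacking jig, fixed. Origin: on the bench, under the bottom of the V, 40 mm from the stop. The V runs along jig's y from -40 to +115 mm; the stub is rolled in along jig's +x. Near side of the V: from its 12.8 mm high crest at x = -14 down at 35 degrees to the bottom at x = 0 (3 mm above the bench); far side: up at 35 degrees to 24 mm at x = 30, so the stub cannot be rolled past.
- jig_leadin (a point): Middle of the lower edge of the jig's lead-in ramp, at bench level, at jig's x = -80 mm, y = 37 mm; axes as the jig's. The ramp, 155 mm wide in y, rises from here along +x at 11 degrees to the flat crest (12.8 mm high, x = -18 to -14 mm).
- jig_stop (a point): Middle of the stop's face, at jig's x = 0, y = -40 mm, 24 mm above the bench; axes as the jig's. The stop is an upright dark steel block across the end of the V, 44 mm high, x = -34 to 42 mm, 12 mm thick; the stub's end comes to bear on this face.
- jig_seat (a point): Centre of the stub when it is seated in the V with its end against the stop: 23.5 mm above the bench, at the jig's x = 0, y = 0; axes as the jig's.
- stub: Light grey round pipe stub, 33.6 mm outside diameter, 80 mm long, about 90 g, loose on the bench; it rolls easily, soon comes to rest. Its y axis runs along the pipe. Origin: on its outer surface at mid length (goes round as it rolls). It starts 12 to 19 cm from the V on the lead-in's side, within 0.15 rad of parallel to the V, its middle 30 to 50 mm from its final place towards jig's +y.
- stub_center (a point): Centre of the pipe stub (mid length, on its axis), 17 mm above the bench when it lies on it.
- clamp_handle (a joint): Hinge of the hold-down clamp's red handle, rad: 0 = raised, open (leaning to jig's +x, 48 degrees above level); 0.75 = fully down, clamped (5 degrees above level). Hinge axis parallel to the V at jig's x = 120 mm, 46 mm above the bench. Grip: red round bar 17 mm thick, end 113 mm from the hinge. Pressed down from above near its end, along its arc, it takes 5 to 12 N; it stays where it is left.
- handle_grip (a point): Point on the upper side of the red grip, 90 mm from the hinge along the handle; it moves with the handle. Its x axis points along the handle to the free end, z out of the upper side.
- clamp_pad: Sprung black rubber pad, 17 mm across, on the clamp's arm. A linkage swings the arm over the V as the handle goes down; at the end it presses on the stub's top, at jig's y = -18 mm, with 2 to 3 N. The clamp's frame stands at jig's x = 80 to 144 mm, 44 mm wide about y = -18 mm, 66 mm high; while it is open the arm stands nearly upright (x = 45 to 100 mm, top 155 mm above the bench), clear of the V.
- angle_offcut_2: Bystander: grey angle-iron offcut 90x50x70 mm, origin at the centre of its underside.
- magnet_block_blue: Bystander: blue magnet block 35x51x30 mm, origin at the centre of its underside.
- coupon_1: Bystander: flat steel plate 120x60x6 mm, origin at the centre of its underside.
- round_bar: Bystander: rusty brown round bar 20 mm thick, 140 mm long; not the work. Origin at the centre of its underside.
- nut_m24: Bystander: dark hexagon nut 35x39x19 mm, origin at the centre of its underside.
Mind the look-alikes: they are no part of the job. Of the things like the stub, leave any that is green; of the rest the larger one is meant.

How it is judged:
On the way, in this order (a step that is already met when the one before it is completed fails the run):
1. the stub is rolling: it has turned by a quarter turn or more on its way to the V (angle between stub's own z axis and vertical above 1.5 rad and x of stub_center in the frame of jig below -0.02 m).
2. the stub lies in the V, the clamp still open (x of stub_center in the frame of jig between -0.004 and 0.004 m and z of stub_center in the frame of jig below 0.027 m and value of joint clamp_handle below 0.25 rad), for 0.2 s.
3. the stub lies in the V up against the stop (within 3 mm), the clamp still open (y of stub_center in the frame of jig below 0.003 m and z of stub_center in the frame of jig below 0.027 m and value of joint clamp_handle below 0.25 rad), for 0.1 s.
At the end, for the whole second after the job is handed in: The stub lies in the V (axis within 3 mm and 0.06 rad of the V's line), its end within 3 mm of the stop, at rest; the clamp handle is down (above 0.68 rad) and the pad presses on the stub (x of stub_center in the frame of jig between -0.003 and 0.003 m and z of stub_center in the frame of jig below 0.026 m and y of stub_center in the frame of jig below 0.003 m and angle between the y axis of stub and the y axis of jig, either way round below 0.06 rad and value of joint clamp_handle above 0.68 rad and contact force between clamp_pad and stub above 1.2 N and linear speed of stub below 0.01 m/s); the robot touches nothing.
It fails at once if the stub is lifted off the bench or out of the jig (height (world z) of stub_center above 0.042 m or (height (world z) of stub_center above 0.026 m and x of stub_center in the frame of jig below -0.085 m)).
It fails at once if the stub is stood on end (angle between stub's own y axis and vertical below 0.9 rad or angle between stub's own y axis and vertical above 2.24 rad).
It fails at once if a tool or offcut round about is moved by more than 15 mm (distance of any of angle_offcut_2, magnet_block_blue, coupon_1, round_bar, nut_m24 from where it was at the start of the episode above 0.015 m).
It fails at once if the stub is pinched, or pushed with more than 35 N (contact force between the fingers and stub above 35 N).
It also fails if it takes over 64 s, if anything falls off the work surface, if the arm or the gripper's body presses on something with over 40 N, if the wrist force passes 120 N, or if a joint passes its speed limit or range.

## Working session

There is one attempt and no reset: what is moved stays moved. The work goes in short steps, each a Python script; the robot and the scene stay as the last script left them, time stands still between calls to the robot, and variables do not carry over. Pictures are saved under pics/ and viewed, about 8 in all and at most 12, crops included, and the job is handed in when it is done.

```bash
mkdir -p pics; python3 - <<'E'
from station import *
import cv2
for n in("top","side"):
    im=snapshot(n); cv2.imwrite(f"pics/{n}0.png",im)
    print(n,camera_model(n))
    for t in("stub","jig","clamp_handle","clamp_pad","angle_offcut_2","magnet_block_blue","coupon_1","round_bar","nut_m24"):
        print(t,[(list(map(int,d["xy"])),round(d["p"],2)) for d in look_for(n,t)][:4])
print(get_state())
E
```

```text
top {'vertical_fov': 46.13874823714967, 'cx': 279.38965059314796, 'cy': 210.49560513136132, 'k1': -0.023397009890672484, 'position': array([ 0.44498766, -0.06240896,  1.66814656]), 'rotation': array([-0.04305867,  0.70764317, -0.7038094 ,  0.04515994])}
stub [([382, 185], 0.79), ([306, 212], 0.71), ([287, 242], 0.59)]
jig [([244, 239], 0.77)]
clamp_handle [([245, 238], 0.58)]
clamp_pad [([195, 229], 0.62), ([354, 237], 0.4)]
angle_offcut_2 [([378, 258], 0.86)]
magnet_block_blue [([352, 203], 0.56)]
coupon_1 [([236, 173], 0.89), ([352, 200], 0.57)]
round_bar [([305, 178], 0.75)]
nut_m24 [([353, 235], 0.41)]
side {'vertical_fov': 54.74637091577099, 'cx': 272.38540057677443, 'cy': 216.2335093619184, 'k1': -0.067066459639417, 'position': array([ 0.59045346, -0.93787077,  0.72355025]), 'rotation': array([-0.45963717,  0.887494  , -0.03250113,  0.00563487])}
stub [([336, 345], 0.64), ([244, 250], 0.56), ([285, 265], 0.53)]
jig [([243, 222], 0.68)]
clamp_handle []
clamp_pad []
angle_offcut_2 [([222, 350], 0.76), ([241, 226], 0.53), ([251, 312], 0.33)]
magnet_block_blue [([308, 304], 0.97)]
coupon_1 [([321, 213], 0.91)]
round_bar [([329, 266], 0.72)]
nut_m24 [([254, 313], 0.72)]
{'clock': 1.0, 'joints': array([ 1.27530345,  0.70651831, -0.02760008,  1.48463757,  0.02202285,
        0.95090775, -0.07548008]), 'qd': array([ 2.43545904e-04,  3.47364512e-04,  1.91521414e-03,  2.51821187e-04,
        8.89106494e-04,  9.85837562e-05, -1.44035046e-03]), 'joint_efforts': array([-2.52819045e-03, -8.83014607e+01,  1.23323634e+00, -2.36385584e+01,
        1.69467047e-02,  1.85160214e-03,  3.54044209e-05]), 'position': array([ 0.14435345, -0.55653611,  0.23124861]), 'ee_rot': array([ 0.5592917 , -0.55922993,  0.43274864, -0.43264684]), 'contact_force': array([ 0.78664151,  0.86398956, -0.54823277]), 'torque': array([ 0.0200785 ,  0.00262935, -0.05034854]), 'grip_width': 0.0853351710151532}
```

View pics/top0.png

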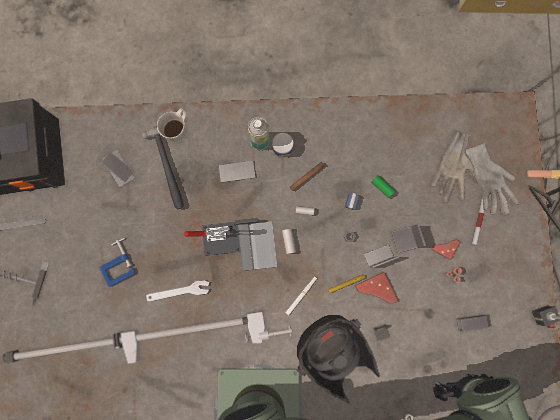

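View pics/side0.png

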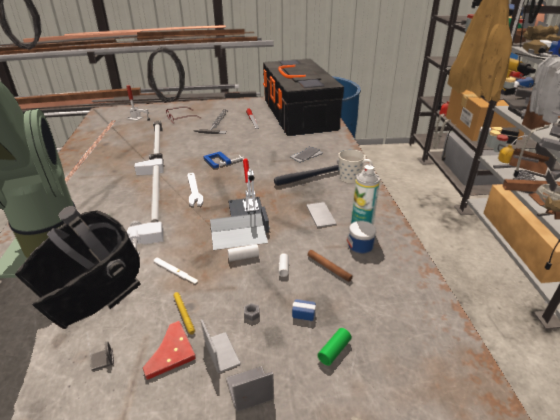

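The top view shows the jig around (243,240), with its lead-in facing right, the stop at the upper edge and the clamp at its left. The stub is at about (290,241). The small look-alike is at (306,211) and the green one at (382,186). I'll zoom in to measure.

```bash
cat > h.py <<'E'
from station import *
import numpy as np, cv2
from scipy.spatial.transform import Rotation as R
def cam(n):
    m=camera_model(n); q=m["rotation"]
    f=210/np.tan(np.radians(m["vertical_fov"])/2)
    return m,R.from_quat([q[1],q[2],q[3],q[0]]).as_matrix(),f
def p2w(n,uv,z):
    m,M,f=cam(n); d=np.array([(uv[0]-m["cx"])/f,(uv[1]-m["cy"])/f]); s=d.copy()
    for _ in range(20): s=d/(1+m["k1"]*(s@s))
    r=M@[s[0],s[1],1]; p=m["position"]
    return p+r*(z-p[2])/r[2]
def w2p(n,P):
    m,M,f=cam(n); c=M.T@(np.array(P)-m["position"]); s=c[:2]/c[2]; s=s*(1+m["k1"]*(s@s))
    return s*f+[m["cx"],m["cy"]]
def crop(n,im,x0,y0,w,h,k,name):
    c=cv2.resize(im[y0:y0+h,x0:x0+w],None,fx=k,fy=k,interpolation=cv2.INTER_CUBIC)
    for x in range(x0,x0+w,10): cv2.putText(c,str(x),((x-x0)*k,8),0,.3,(0,255,255)); cv2.line(c,((x-x0)*k,10),((x-x0)*k,16),(0,255,255))
    for y in range(y0,y0+h,10): cv2.putText(c,str(y),(0,(y-y0)*k+3),0,.3,(0,255,255)); cv2.line(c,(22,(y-y0)*k),(28,(y-y0)*k),(0,255,255))
    cv2.imwrite(name,c)
E
python3 - <<'E'
from h import *
crop("top",cv2.imread("pics/top0.png"),180,200,133,80,6,"pics/ct.png")
crop("side",cv2.imread("pics/side0.png"),190,145,133,130,6,"pics/cs.png") if 0 else crop("side",cv2.imread("pics/side0.png"),190,185,110,85,7,"pics/cs.png")
for uv in([382,185],[306,212],[290,241],[352,203],[353,235],[305,178],[236,173]): print(uv,p2w("top",uv,.017).round(3))
E
```

```text
[382, 185] [ 0.742 -0.416  0.017]
[306, 212] [ 0.648 -0.157  0.017]
[290, 241] [ 0.549 -0.103  0.017]
[352, 203] [ 0.679 -0.312  0.017]
[353, 235] [ 0.571 -0.314  0.017]
[305, 178] [ 0.764 -0.153  0.017]
[236, 173] [0.78  0.082 0.017]
```

View pics/ct.png

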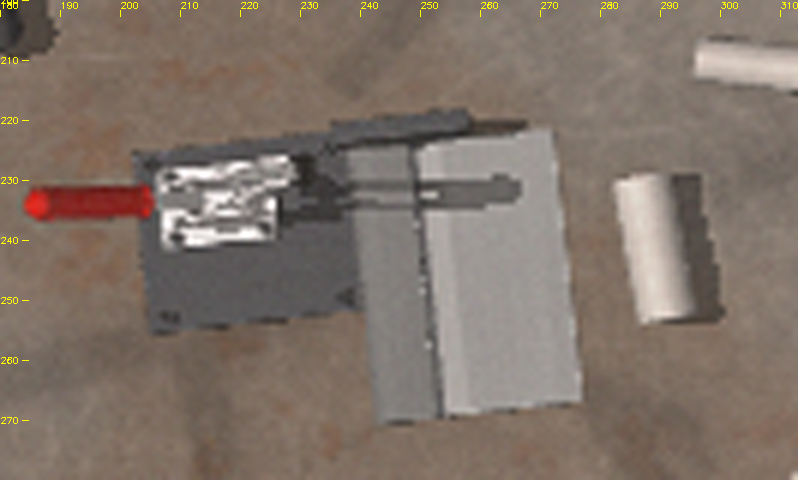

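View pics/cs.png

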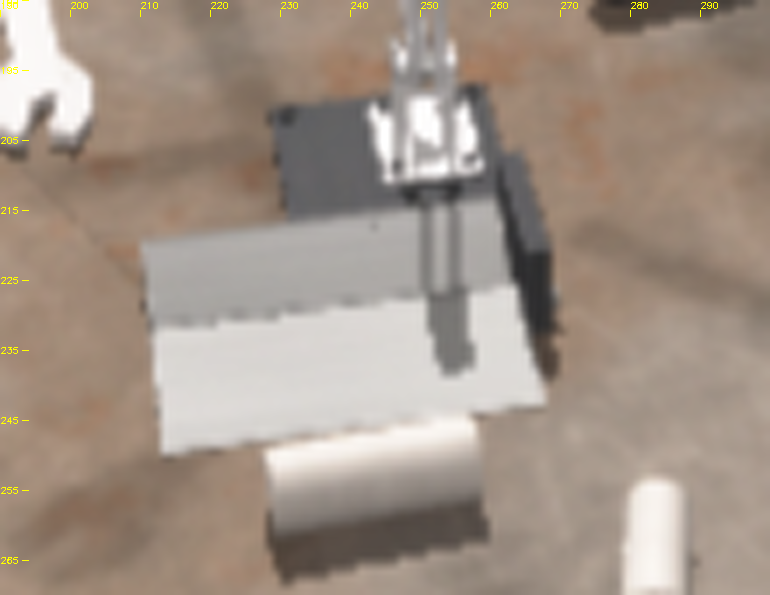

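The crops give usable corners. In the top view the lead-in corners are near (272,222) and (277,267), with the V and far-edge ends at (253,270) and (243,271); the stub corners show it about 0.08 rad off parallel. Next I'll fit the jig and stub poses from both views.

```bash
cat > fit.py <<'E'
from h import *
from scipy.optimize import least_squares
T=lambda X,Y:((X+.5)/6-.5+180,(Y+.5)/6-.5+200); S=lambda X,Y:((X+.5)/7-.5+190,(Y+.5)/7-.5+185)
obs=[("top",T(552,130),(-80,-40,0)),("top",T(581,402),(-80,115,0)),("top",T(441,418),(0,115,3)),("top",T(379,424),(30,115,24)),
("side",S(163,455),(-80,115,0)),("side",S(546,405),(-80,-40,0)),("side",S(141,241),(30,115,24)),("side",S(155,326),(-14,115,12.8)),("side",S(515,286),(-14,-40,12.8))]
def j2w(p,P):
    P=np.array(P,float)/1e3; c,s=np.cos(p[2]),np.sin(p[2])
    return np.array([p[0]+c*P[0]-s*P[1],p[1]+s*P[0]+c*P[1],P[2]])
res=lambda p:np.concatenate([w2p(n,j2w(p,P))-uv for n,uv,P in obs])
r=least_squares(res,[.58,0,1.57]); print(r.x.round(4)); print(r.fun.reshape(-1,2).round(1).tolist())
p=r.x
def w2j(w): 
    c,s=np.cos(p[2]),np.sin(p[2]); d=w[:2]-p[:2]; return np.array([c*d[0]+s*d[1],-s*d[0]+c*d[1]])*1e3
a=(np.array(T(614,180))+T(668,175))/2; b=(np.array(T(641,325))+T(693,318))/2
A,B=w2j(p2w("top",a,.0168)),w2j(p2w("top",b,.0168))
print("top stub",A,B,(A+B)/2,"len",np.linalg.norm(A-B),"yaw",np.arctan2(-(B-A)[0],(B-A)[1]))
ss=[S(267,455),S(473,420),S(483,505),S(272,528)]
print("side stub centre",w2j(p2w("side",np.mean(ss,0),.0168)))
np.save("jig.npy",p)
E
python3 fit.py
```

```text
[0.5698 0.0337 1.6789]
[[0.3, -0.3], [0.1, 0.0], [-0.3, -0.2], [0.7, -0.3], [-0.3, -0.7], [-0.2, -0.3], [0.1, 0.3], [-0.8, -0.0], [0.5, -0.5]]
top stub [-125.8140579    -5.78446697] [-131.81246266   75.67497519] [-128.81326028   34.94525411] len 81.6799949626657 yaw 0.07350403955220589
side stub centre [-132.61252362   34.46165194]
```

```bash
cat >> h.py <<'E'
try: J=np.load("jig.npy")
except Exception: J=None
def jw(x,y,z):
    c,s=np.cos(J[2]),np.sin(J[2]); return np.array([J[0]+(c*x-s*y)/1e3,J[1]+(s*x+c*y)/1e3,z/1e3])
def jj(w):
    c,s=np.cos(J[2]),np.sin(J[2]); d=np.array(w)[:2]-J[:2]; return np.array([c*d[0]+s*d[1],-s*d[0]+c*d[1]])*1e3
def quat(sg):
    x=sg*np.array([-np.sin(J[2]),np.cos(J[2]),0]); y=np.array([0,0,-1.]); M=np.c_[x,y,np.cross(x,y)]
    q=R.from_matrix(M).as_quat(); return np.array([q[3],*q[:3]])
def st(tag=""):
    s=get_state(); print(tag,round(s["clock"],2),"jig",jj(s["position"]).round(1),"z",round(s["position"][2]*1e3,1),"F",s["contact_force"].round(1)); return s
E
python3 - <<'E'
from h import *
q0=get_state()["joints"]
best=None
for sg in(1,-1):
    a=solve_ik(jw(-190,35,200),quat(sg)); b=solve_ik(jw(170,-18,200),quat(sg)); print(sg,a,b)
    if a is not None and b is not None:
        d=abs(a-q0).max(); best=min(best or (9,0),(d,sg))
sg=best[1]; print(sg); open("sg","w").write(str(sg))
close_gripper(); st()
move_ptp(jw(-190,35,200),quat(sg)); st()
servo_line(jw(-190,35,40),speed=.25); servo_line(jw(-190,35,9),speed=.08); st()
cv2.imwrite("pics/a.png",snapshot("side"))
crop("side",snapshot("side"),190,180,130,110,6,"pics/a.png")
E
```

```text
1 [-0.05953518  0.82333993  0.60017591  1.52825878 -0.53128195  0.95722589
 -2.33127424] [-0.7526986   0.93317641  0.84923245  1.42415228 -0.7356693   1.11732318
 -2.81378805]
-1 [ 0.38555399  0.76002446 -0.32502569  1.51241646  0.28118502  0.91541072
  0.07988325] [-0.27275368  0.79640543 -0.26498324  1.40624647  0.22909351  0.96911452
 -0.48337923]
-1
 1.77 jig [-540.9  486.7] z 231.3 F [ 0.8  0.2 -0.3]
 3.83 jig [-191.1   35.4] z 200.0 F [-0.2 -0.  -0.5]
 5.16 jig [-189.9   35.1] z 8.8 F [ 0.6  0.9 -0.5]
```

View pics/a.png

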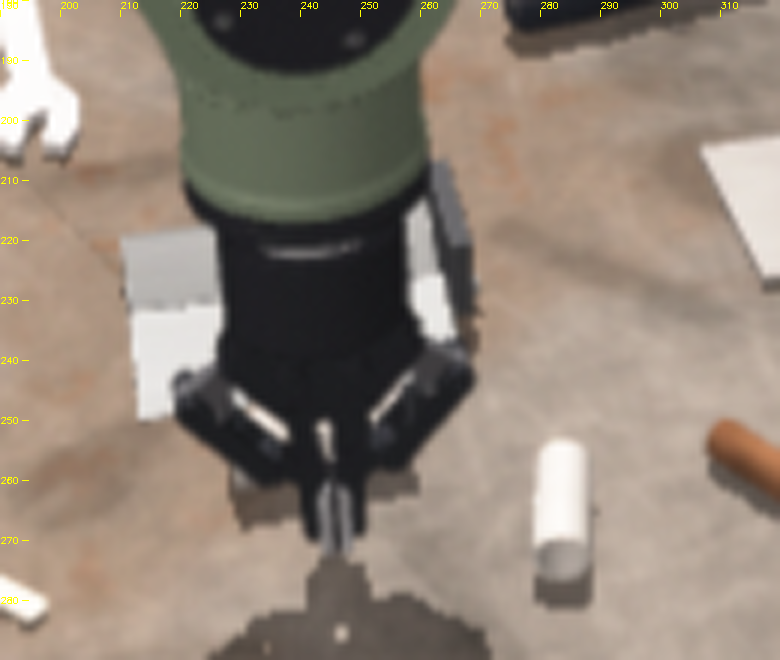

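The fingers are down behind the stub at about (247,270), clear of the look-alike at (282,264). Now I'll push.

```bash
python3 - <<'E'
from h import *
servo_line(jw(-108,35,9),speed=.06); st()
crop("top",snapshot("top"),180,200,133,80,6,"pics/b.png")
servo_line(jw(-46,35,21.5),speed=.05); st()
servo_line(jw(-36,35,23),speed=.03); st(); hold(.2)
servo_line(jw(-60,35,26),speed=.1); servo_line(jw(-75,50,140),speed=.3);st()
crop("top",snapshot("top"),180,200,133,80,6,"pics/b.png")
crop("side",snapshot("side"),190,180,130,100,6,"pics/c.png")
E
```

```text
6.78 jig [-108.4   35.1] z 9.0 F [-0.3 -1.2 -0.6]
 8.24 jig [-46.3  35.1] z 21.4 F [-0.8 -0.3 -0.6]
 8.72 jig [-35.9  35. ] z 23.0 F [-0.5 -0.6 -0.2]
 9.85 jig [-74.5  49.8] z 140.5 F [-0.2 -0.4  0.3]
```

View pics/c.png

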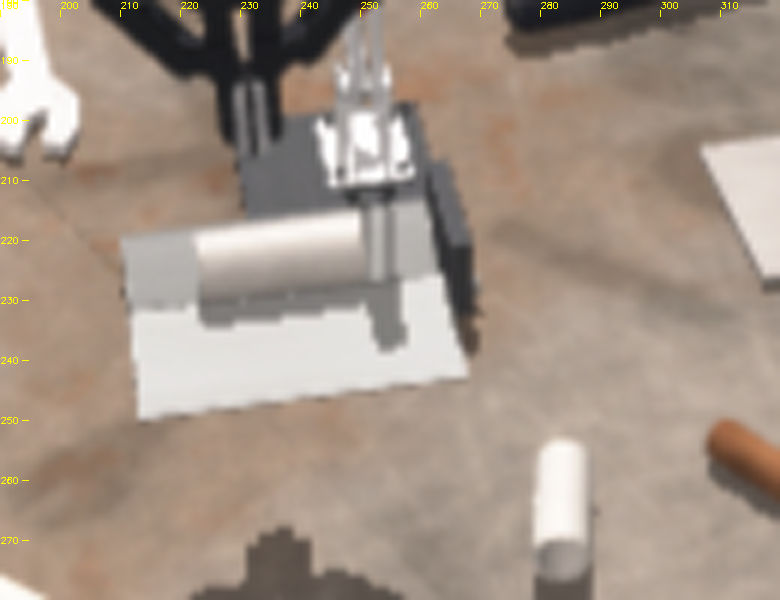

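The stub lies in the V, parallel to it, spanning about (222,225) to (251,220) in the side view. Next is the endwise push from its +y end, in small steps with the force watched.

```bash
python3 - <<'E'
from h import *
c=jj(p2w("side",((281.5)/6-.5+190,(257.5)/6-.5+180),.0235)); e=jj(p2w("side",(196/6-.5+190,268/6-.5+180),.0235)); print("stub centre",c,"+y end",e)
y0=max(c[1]+40,e[1])+14.5+14
print("start y",y0)
servo_line(jw(-5,y0,140),speed=.25); servo_line(jw(0,y0,45),speed=.25); servo_line(jw(0,y0,17),speed=.08); st()
hold(.1); f0=get_state()["contact_force"]
u=jw(0,1,0)-jw(0,0,0); u/=np.linalg.norm(u)
servo_line(jw(0,62,17),speed=.05); st()
y=62
while y>48:
    y-=1; servo_line(jw(0,y,17),speed=.03)
    f=(get_state()["contact_force"]-f0)@u; print(y,round(f,2))
    if f>4: break
st()
crop("side",snapshot("side"),190,180,130,100,6,"pics/d.png")
E
```

```text
stub centre [-0.52088789 38.51907521] +y end [-0.96067848 80.42729211]
start y 108.92729210646489
 11.5 jig [-1.000e-01  1.087e+02] z 17.5 F [-0.8  0.3  0.2]
 12.69 jig [-0.  62.2] z 17.0 F [-0.3  0.4 -0.2]
61 0.12
60 0.51
59 0.41
58 -0.23
57 1.03
56 0.53
55 -0.02
54 1.58
53 6.06
 14.94 jig [-0.1 53.9] z 16.9 F [-5.9 -0.8  2.3]
```

View pics/d.png

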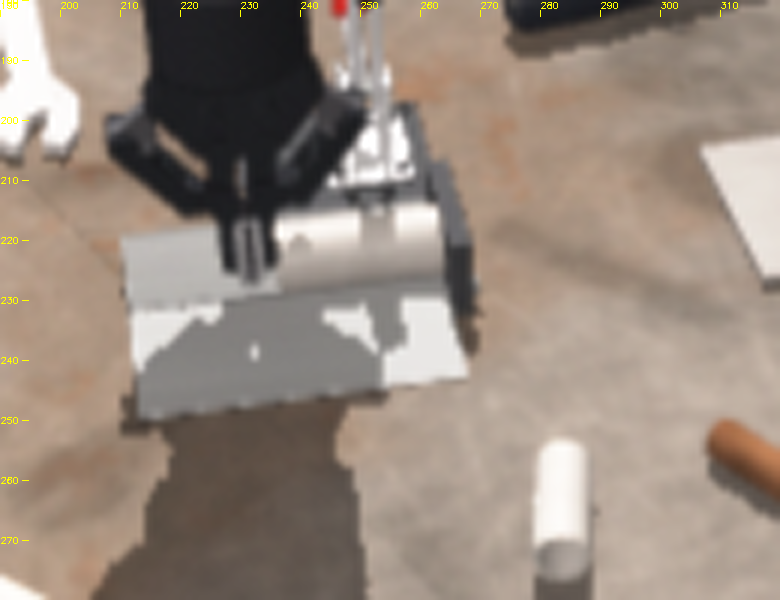

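The stub's end is against the stop at about (263,215). The force rose to 6 N at finger y=53.9, which puts the stub's end at y≈39.4, as expected. Now I'll retreat and press the clamp.

```bash
python3 - <<'E'
from h import *
print("handle end px->jig",jj(p2w("top",(36/6-.4+180,205/6-.4+200),.130)),"exp ~195,-18")
servo_line(jw(0,70,17),speed=.1); servo_line(jw(0,75,205),speed=.3)
q=quat(-1)
def P(a,s=90,off=8.5): a=np.radians(a); return 120+s*np.cos(a)-off*np.sin(a)-11, 46+s*np.sin(a)+off*np.cos(a)
x,z=P(48)
move_ptp(jw(x,-18,205),q); st()
servo_line(jw(x,-18,z+12),speed=.2); hold(.1); f0=get_state()["contact_force"][2]; st()
for a in list(range(46,8,-4))+[8,7,6,5,4,3,2]:
    x,z=P(a); servo_line(jw(x,-18,z),speed=.06)
    f=get_state()["contact_force"][2]-f0; print(a,round(f,1),round(get_state()["position"][2]*1e3-z,1))
    if a<9 and f>22: break
st()
hold(.2)
servo_line(jw(x,-18,z+60),speed=.15); servo_line(jw(x+10,-18,220),speed=.3); st()
crop("top",snapshot("top"),180,200,133,80,6,"pics/e.png")
crop("side",snapshot("side"),190,160,130,100,6,"pics/f.png")
E
```

```text
handle end px->jig [192.22142684 -14.06141825] exp ~195,-18
 16.86 jig [162.6 -17.7] z 203.9 F [-0.6 -1.5 -0.9]
 17.48 jig [162.7 -18.7] z 132.0 F [ 0.4  0.1 -0.1]
46 0.2 -0.3
42 -0.2 -0.1
38 0.2 -0.1
34 1.1 -0.1
30 -0.7 -0.1
26 -0.1 -0.1
22 1.3 -0.0
18 1.0 -0.0
14 0.5 -0.0
10 0.6 -0.0
8 1.7 -0.0
7 2.2 -0.0
6 2.8 -0.1
5 3.9 0.0
4 16.4 0.7
3 36.9 1.8
 21.69 jig [198.2 -18.3] z 61.0 F [-8.5 -6.9 36.8]
 22.93 jig [208.4 -17.8] z 219.3 F [ 0.8  0.  -0.1]
```

View pics/f.png

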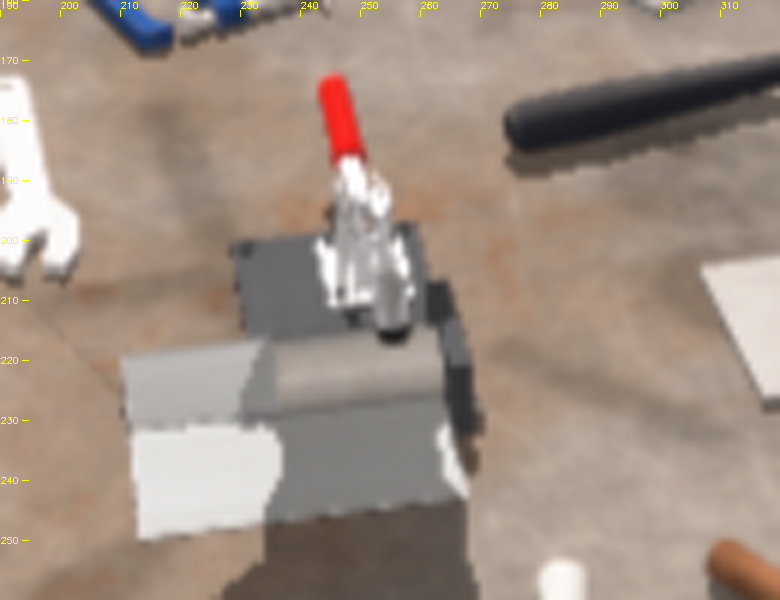

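The handle is down and the pad sits at the stub's top edge, about (254,215). I'll check the pixels against the geometry before handing in.

```bash
python3 - <<'E'
from h import *
f=lambda P:((w2p("side",jw(*P))-[190,160])*6).round(0)
print("pad on stub top",f((0,-18,41)))
for a in(5,10,15): r=np.radians(a); print(a,"handle end",f((120+113*np.cos(r),-18,46+113*np.sin(r))))
print("stub ends on V line top",f((0,40,40.3)),f((0,-40,40.3)),"bottom front",f((-15,40,16)),f((-15,-40,16)))
E
```

```text
pad on stub top [391. 331.]
5 handle end [334.  76.]
10 handle end [333.  62.]
15 handle end [333.  49.]
stub ends on V line top [273. 346.] [436. 328.] bottom front [280. 405.] [442. 385.]
```

View pics/e.png

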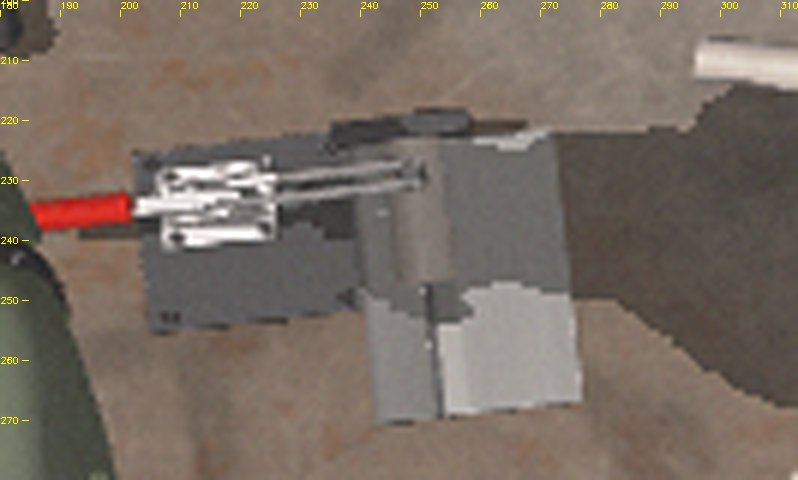

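The handle end is drawn at about (333,76), and 5° predicts (334,76). The pad and the stub's ends match their predicted spots, and the arm is clear of everything.

```bash
python3 -c "
from h import *
st(); sign_off()"
```

```text
23.03 jig [208.1 -17.5] z 218.3 F [ 0.  -1.   0.6]
the job is handed in; nothing more can be done
```

The stub is clamped in the jig and the job is handed in at about 23 s of the 64 s allowed; `sign_off()` reports no verdict. With the fingers shut, I rolled the stub up the lead-in into the V and slid it endwise to the stop. I then pressed the handle down along its arc.

**Stop:** the force rose to about 6 N with the stub's end at jig y ≈ 39.4 mm, against an expected 40 mm.

**Handle:** in the last side picture its end matches the 5° (fully down) position to about a pixel. The force rose to 37 N as it met its end stop. That is more than the 25 N I meant to stop at, but it was fingers on the handle only.

**Stub and pad:** the stub's ends and the pad are where the seated, clamped position predicts, and the arm is clear.

**Not measured:**
- I could not measure the pad's force on the stub directly, so it is inferred from the handle being fully down.
- I did not re-measure the bystanders. The fingers kept clear of them, and those visible in the crops had not moved.

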